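Close a filter holder and tighten its cover screws crosswise

ROBOT

A 6-joint arm with a two-finger parallel gripper is mounted at the origin on the work surface. World frame = base frame: x ahead of the robot, y to its left, z up, the work surface at z = 0. Lengths are in m, angles in rad, forces in N, time in s.
With the tool pointing down it reaches from about 0.375 to 0.975 m from the base axis. Payload 3.8 kg.
Tool frame: the origin (TCP) lies at the very end of the fingers, on their centre line; the grasp point (between the pads) lies 19 mm behind it; z points along the fingers, y is the direction in which the jaws open and shut (so a half turn about z gives the same grasp; the last joint's range is limited). The gripper opens to 85 mm and grips with 20 to 120 N. Pads are 22 mm wide; open, the fingers measure 114 mm over their backs; the gripper's body (76 mm by 85 mm) begins 54 mm behind the grasp point. The pads swing forward as they close: fully open they stand 13 mm farther back than shut.
Start: joints at [-1.228, 0.264, 1.604, -0, 1.274, -0.037], TCP at [0.25, -0.627, 0.231] pointing down, gripper open.
Joint ranges: [-2.63, 2.63], [-0.94, 2.18], [0.31, 2.57], [-1.31, 4.45], [0, 2.66], [-2.55, 2.55]. Speed limits (rad/s): [2.57, 2.57, 3.14, 3.14, 3.14, 3.14].

INTERFACE

Orientations are given as a rotation vector (axis times angle).
In Python, from workcell import status, read_camera, camera_info, order gives the robot as it stands.
- The arm moves only by the tool move_arm, never from a script. Its argument "deltas" is a list of rows, each a list of 3 entries, a list of its own where there are three numbers: the turn, a rotation vector about the world's x, y, z as a fraction of full scale, then the shift along the world's x, y, z as a fraction of full scale, then the closure, from -1 (fully open) to 1 (shut), so that 0 is half open. A call has 1 to 20 rows; each row is the pose to reach, as a shift and turn from the pose commanded when the call began; what a row does not reach only later rows make up. Full scale, the value 1, is 0.1 m for a shift and pi/2 rad for a turn. A row lasts 1/8 s, in which the tool goes at most 62.5 mm and 10.7 degrees, less where a joint would pass 70% of its speed; a pose out of reach is approached as far as the arm can. A call with a number of a shift or a turn outside -1 to 1 is refused whole. A call with a gripper value outside its range is refused whole. The fingers move at their own pace and stop on an object; "grip_force" is the grip in N (left out, the last holds). Time passes only in rows, so rows that repeat a pose let the fingers close. It gives the time, the measured TCP pose, the force and the opening at its end, in the units of the state.
- status.read_state(): the state, without advancing time (a new reading comes with each control period).
- read_camera(name): name is "scene" or "top" or "wrist"; returns (picture, depth): 400x640x3 uint8, red, green, blue; 400x640 float32, m along the optical axis (not along the pixel's ray), 0 where there is no reading.
- camera_info(name): a dict with "K" (3x3 intrinsics, pixels), "R" (3x3) and "t" (3): a world point X has camera coordinates R X + t. Camera axes: x right, y down, z forward; pixel columns grow to the right and rows downward; lengths in m; the calibration is good to about 2 mm. A picture is of the moment at which its call begins: read the wrist's pose just before it. camera_info takes no time and is no camera call; for the wrist camera it gives the pose at the moment of the call.
- order.finish_job(): hands the job in, once; it reports no verdict.
The state is a dict: "time": time; "q": joint angles; "joint_vel": joint speeds; "joint_torque": joint torques, N m; "tool_pos": TCP position; "tcp_rot": TCP orientation; "wrist_force": force on the tool from outside, world axes, zero at the start; "torque": the same for the moment, N m; "width": opening from 0.0 (shut) to 1.0 (fully open).
Only numpy, scipy, OpenCV 4.12 (cv2) and the standard library are available. Lean on these libraries where they do the work, as an engineer would, in place of code of your own. Each camera call takes 0.05 s, during which the arm holds its last target. There are 200 camera calls.

TASK

Lower the hinged cover of the steel filter holder gently onto its base, then tighten its four black T-bar hand screws clockwise in crisscross order in two passes: first turn each about half-way (an eighth of a turn), each followed by the one diagonally opposite, and only then go round crosswise again and turn each fully to its stop, where its bar points to the middle of the cover. Leave the bottles and other things around it where they are.

Things in the scene. Friction and masses are not known exactly. Their poses are not given: they have to be found in the camera images.
- lid (a joint): opening angle of the holder's hinged cover, rad: 0 closed flat on the base, 1.3 fully open. It starts part open. The hinge is stiff: the cover stays at any angle, and about 3 to 6 N square to the tab moves it down (more if pushed askew); it does not spring back and presses home against a firm stop.
- cover_tab (a point): middle of the upper face of the cover's dark steel front tab (56 wide, 55 long), which sticks out of the cover's free edge and is pushed down to close it. x axis points from the tab towards the hinge, z out of the cover's top face. 240 from the hinge axis (along x) and 7 above it. With the cover closed its height is 0.089 m.
- cover_hinge (a point): point on the cover's hinge axis, which is level, 82 above the table, at the holder's side far from the robot; the y axis lies along the hinge axis. The cover opens by its tab rising; it is a disc of 210 diameter, 14 thick, centred 120 from the hinge axis.
- holder_top (a point): centre of the top flange of the fixed filter holder's base: steel drum on feet, flange 210 diameter, 75 above the table, bolted down. x axis points from the tab side to the hinge, y to its left as seen looking from the tab to the hinge. The hand screws stand at x, y = (-50, 50) a, (-50, -50) b, (50, -50) c, (50, 50) d in this frame when the cover is closed, i.e. 71 from the centre. A steel stub 16 wide and 30 high stands in the middle of the cover.
- knob_a (a point): centre of the black T-bar of hand screw a (bar 66 long, 16 thick, 30 high; the point is at mid-height of the bar, 36 above the cover's top face; bar spans 21 to 51 above that face, on a 24 mm wide stem standing on a 40 mm wide, 6 mm high washer). Near the tab, left looking from the tab to the hinge. Opposite is c. x axis along the bar, z along the screw's axis out of the cover's top face (vertically up when the cover is closed).
- knob_b (a point): centre of the black T-bar of hand screw b (bar 66 long, 16 thick, 30 high; the point is at mid-height of the bar, 36 above the cover's top face; bar spans 21 to 51 above that face, on a 24 mm wide stem standing on a 40 mm wide, 6 mm high washer). Near the tab, right. Opposite is d. x axis along the bar, z along the screw's axis out of the cover's top face (vertically up when the cover is closed).
- knob_c (a point): centre of the black T-bar of hand screw c (bar 66 long, 16 thick, 30 high; the point is at mid-height of the bar, 36 above the cover's top face; bar spans 21 to 51 above that face, on a 24 mm wide stem standing on a 40 mm wide, 6 mm high washer). Near the hinge, right. Opposite is a. x axis along the bar, z along the screw's axis out of the cover's top face (vertically up when the cover is closed).
- knob_d (a point): centre of the black T-bar of hand screw d (bar 66 long, 16 thick, 30 high; the point is at mid-height of the bar, 36 above the cover's top face; bar spans 21 to 51 above that face, on a 24 mm wide stem standing on a 40 mm wide, 6 mm high washer). Near the hinge, left. Opposite is b. x axis along the bar, z along the screw's axis out of the cover's top face (vertically up when the cover is closed).
- screw_a (a joint): how far hand screw a is turned in, rad: grows as it is turned clockwise seen from above the cover; starts loose at 0 to 0.2 (at 0 the bar lies square to the line to the cover's centre), half-way is 0.79, fully tight is a hard stop at 1.571, a quarter turn, where the bar points to the cover's centre. Friction 0.08 N m; it stays where it is left. It turns in place, its height does not change.
- screw_b (a joint): how far hand screw b is turned in, rad: grows as it is turned clockwise seen from above the cover; starts loose at 0 to 0.2 (at 0 the bar lies square to the line to the cover's centre), half-way is 0.79, fully tight is a hard stop at 1.571, a quarter turn, where the bar points to the cover's centre. Friction 0.08 N m; it stays where it is left. It turns in place, its height does not change.
- screw_c (a joint): how far hand screw c is turned in, rad: grows as it is turned clockwise seen from above the cover; starts loose at 0 to 0.2 (at 0 the bar lies square to the line to the cover's centre), half-way is 0.79, fully tight is a hard stop at 1.571, a quarter turn, where the bar points to the cover's centre. Friction 0.08 N m; it stays where it is left. It turns in place, its height does not change.
- screw_d (a joint): how far hand screw d is turned in, rad: grows as it is turned clockwise seen from above the cover; starts loose at 0 to 0.2 (at 0 the bar lies square to the line to the cover's centre), half-way is 0.79, fully tight is a hard stop at 1.571, a quarter turn, where the bar points to the cover's centre. Friction 0.08 N m; it stays where it is left. It turns in place, its height does not change.
- beaker_center (a point): glass beaker, 68 diameter, 85 high, open top, beside the holder; point on its axis about half-way up. Bystander, to be left alone.
- amber_center (a point): amber reagent bottle with white cap, 90 diameter, 165 high, beside the holder; point on its axis about half-way up. Bystander, to be left alone.
- tape_center (a point): roll of yellow tape lying flat, 90 diameter, 30 high, beside the holder; point on its axis about half-way up. Bystander, to be left alone.
- dropper_center (a point): small white dropper bottle, 34 diameter, 75 high, beside the holder; point on its axis about half-way up. Bystander, to be left alone.
- wash_center (a point): white plastic bottle with blue cap, 66 diameter, 170 high, towards the robot's right; point on its axis about half-way up. Bystander, to be left alone.
- jar_center (a point): glass jar with black lid, 72 diameter, 90 high, towards the robot's left; point on its axis about half-way up. Bystander, to be left alone.

How it is judged:
By the outcome, as a careful person would: the job done as asked, in the order asked, and still so for the second after the job is handed in, with the robot touching nothing.
It also fails if it takes over 72 s, if anything falls off the work surface, if the arm or the gripper's body presses on something with over 40 N, if the wrist force passes 120 N, or if a joint passes its speed limit or range.

## Working session

There is one attempt and no reset: what is moved stays moved. The work goes in short steps, Python scripts to look and compute and a tool call to move; the robot and the scene stay as the last step left them, time stands still between calls to the robot, and variables do not carry over. Pictures are saved under pics/ and viewed, about 8 in all and at most 12, crops included, and the job is handed in when it is done.

Besides the shell and the picture viewer there is one more tool, called after "Call:" as a command line: name --argument value ..., lists and objects as JSON in quotes. move_arm: Moves the arm, as the interface text tells. Its arguments: {"type":"object","properties":{"deltas":{"type":"array","items":{"type":"array"}},"grip_force":{"type":"number"}},"required":["deltas"]}

```bash
mkdir -p pics
cat > h.py <<'E'
import numpy as np, cv2
from workcell import status, read_camera, camera_info, order
def cloud(n):
    ci=camera_info(n); p,d=read_camera(n); K,R,t=[np.array(ci[k]) for k in("K","R","t")]
    v,u=np.mgrid[:400,:640]; c=np.stack([(u-K[0,2])/K[0,0]*d,(v-K[1,2])/K[1,1]*d,d],-1)
    X=(c-t.ravel())@R; X[d==0]=np.nan
    return p,d,X
def save(n,p): cv2.imwrite('pics/'+n,cv2.cvtColor(p,cv2.COLOR_RGB2BGR))
E
python3 - <<'E'
from h import *
ps=[]
for n in("scene","top"):
    p,d,X=cloud(n); np.savez(n+'.npz',p=p,X=X); save(n+'0.png',p)
    print(n,camera_info(n))
print(status.read_state())
E
```

```text
scene {'K': array([[370.30960352,   0.        , 319.824982  ],
       [  0.        , 370.30960352, 192.63202924],
       [  0.        ,   0.        ,   1.        ]]), 'R': array([[ 0.74165659,  0.67077472,  0.00260348],
       [ 0.3603503 , -0.39514946, -0.84498791],
       [-0.56576776,  0.62762902, -0.53477907]]), 't': array([-0.43893231, -0.07640795,  1.468471  ])}
top {'K': array([[463.21424539,   0.        , 318.20877187],
       [  0.        , 463.21424539, 197.40862908],
       [  0.        ,   0.        ,   1.        ]]), 'R': array([[-0.00835046, -0.99995364,  0.00479557],
       [-0.99871519,  0.00810022, -0.0500236 ],
       [ 0.04998244, -0.00520713, -0.99873652]]), 't': array([0.0426849 , 0.55143003, 1.8510197 ])}
{'time': 0.1, 'q': array([-1.22789552e+00,  2.64720223e-01,  1.60527360e+00, -1.50356384e-05,
        1.27371877e+00, -3.68845786e-02]), 'joint_vel': array([-1.47800084e-03, -1.90705596e-03, -3.77779292e-03,  1.48005749e-05,
       -3.42443033e-04, -7.78283256e-05]), 'joint_torque': array([ 8.31079451e-04, -5.16705930e+01, -3.68589628e+01,  1.36751504e-05,
        6.33721560e-03, -1.65255670e-05]), 'tool_pos': array([ 0.25000957, -0.62625534,  0.23003843]), 'tcp_rot': array([-3.08306423e+00, -5.92598409e-01,  5.29489853e-04]), 'wrist_force': array([ 0.34095344, -0.49675398,  0.34819904]), 'torque': array([ 0.02877311, -0.00207962,  0.01460258]), 'width': 0.9977463899281698}
```

View pics/scene0.png

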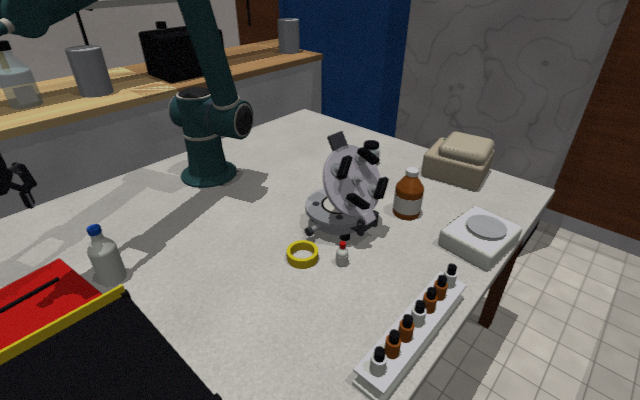

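View pics/top0.png

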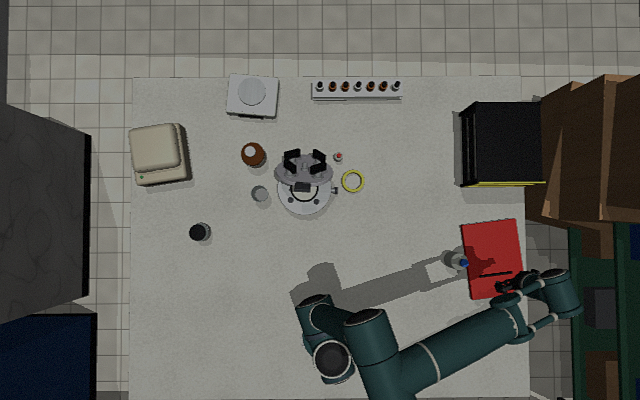

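The scene camera looks at the cover's top face: cover about (350,180), tab (338,142). In the top view the holder is at (305,190), the cover at (303,172) and the tab at (302,187). Next I fit the geometry.

```bash
cat > fit.py <<'E'
from h import *
from scipy.spatial import ConvexHull
from scipy.optimize import least_squares
s=np.load('scene.npz'); X=s['X']; p=s['p'].astype(int)
T=np.load('top.npz'); XT=T['X']
def circ(P,r):
    f=lambda c:np.hypot(P[:,0]-c[0],P[:,1]-c[1])-r
    return least_squares(f,P.mean(0)[:2],loss='soft_l1',f_scale=.002).x
# flange
V=XT[165:220,260:345].reshape(-1,3); V=V[np.abs(V[:,2]-.075)<.006]
print('flange n',len(V),V.min(0),V.max(0))
# cover plane RANSAC in scene crop
W=X[125:245,295:395].reshape(-1,3); W=W[np.isfinite(W[:,0])&(W[:,2]>.1)]
rng=np.random.default_rng(0);best=0
for _ in range(2000):
    a=W[rng.choice(len(W),3,0)]; n=np.cross(a[1]-a[0],a[2]-a[0]); L=np.linalg.norm(n)
    if L<1e-5: continue
    n/=L; k=np.abs((W-a[0])@n)<.003
    if k.sum()>best: best=k.sum();K=k
I=W[K];c=I.mean(0);n=np.linalg.svd(I-c)[2][2]; n*=np.sign(n[2])
print('plane',best,len(W),c,n,'theta',np.arccos(n[2]),'yaw',np.arctan2(n[1],n[0]))
E
python3 fit.py
python3 - <<'E'
from h import *
p=np.load('scene.npz')['p'][115:255,280:440]
q=np.load('top.npz')['p'][130:230,235:385]
a=cv2.resize(p,None,fx=3.5,fy=3.5,interpolation=cv2.INTER_CUBIC)
save('crop1.png',a)
E
```

```text
flange n 982 [ 0.48444361 -0.01167214  0.06904937] [0.62202808 0.25725799 0.08097386]
plane 2202 3741 [0.63439945 0.07703153 0.19780494] [ 0.83003889 -0.05653514  0.55483261] theta 0.982634572699082 yaw -0.06800640642708336
```

View pics/crop1.png

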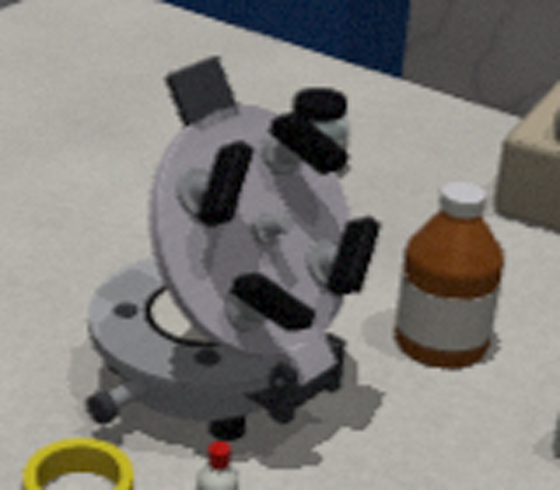

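```bash
cat >> fit.py <<'E'
th=np.arccos(n[2]); yaw=np.arctan2(n[1],n[0])
hx=np.array([np.cos(yaw),np.sin(yaw),0]); hy=np.array([-np.sin(yaw),np.cos(yaw),0])
# point on plane with r=0: z=.082+.007 cos th ; move down plane from c
e=np.cos(th)*(-hx)+np.sin(th)*np.array([0,0,1]) # hinge->tab
r=(c[2]-.082-.007*n[2])/e[2]; H=c-r*e-.007*n
print('r of c',r,'H (v unknown)',H)
Q=np.c_[(I-H)@e,(I-H)@hy]
for lo in np.arange(.02,.27,.02):
    k=(Q[:,0]>lo)&(Q[:,0]<lo+.02)
    if k.sum()>5: print('r%.2f'%lo,k.sum(),np.percentile(Q[k,1],[2,50,98]).round(4))
print('rmax',np.percentile(Q[:,0],[0,1,99,100]))
V=V[(V[:,1]<.16)]
# flange outer boundary: circle fit with fixed radius on near boundary points
img=np.zeros(0)
F=XT[140:230,255:350]; m=np.abs(F[...,2]-.075)<.005
m=cv2.morphologyEx(m.astype(np.uint8),cv2.MORPH_OPEN,np.ones((3,3)))
nl,lab,st,_=cv2.connectedComponentsWithStats(m); j=1+st[1:,4].argmax(); P=F[lab==j]
hull=P[ConvexHull(P[:,:2]).vertices]; hull=hull[hull[:,0]<np.median(P[:,0])+.02]
print('flange c',circ(hull,.1035),len(hull),P.min(0),P.max(0))
# knobs: dark points above plane
D=(W-H)@n-.007; R=np.c_[(W-H)@e,(W-H)@hy,D]; k=(D>.046)&(D<.056)&(R[:,0]<.24)&(R[:,0]>.03)
k2,_l,cen=cv2.kmeans(R[k][:,:2].astype(np.float32),4,None,(3,50,1e-5),20,cv2.KMEANS_PP_CENTERS)
for i in range(4):
    g=R[k][_l.ravel()==i]; w=np.linalg.svd(g[:,:2]-g[:,:2].mean(0))[2][0]
    print('knob r,v',cen[i],len(g),'bar dir deg (r,v)',np.degrees(np.arctan2(w[1],w[0])))
E
python3 fit.py
```

```text
flange n 982 [ 0.48444361 -0.01167214  0.06904937] [0.62202808 0.25725799 0.08097386]
plane 2202 3741 [0.63439945 0.07703153 0.19780494] [ 0.83003889 -0.05653514  0.55483261] theta 0.982634572699082 yaw -0.06800640642708336
r of c 0.13452671149528045 H (v unknown) [0.70305645 0.07235521 0.082     ]
r0.02 135 [-0.0483  0.0036  0.0637]
r0.04 119 [-0.0692 -0.0222  0.0534]
r0.06 123 [-0.0807  0.0122  0.047 ]
r0.08 277 [-0.0867  0.0083  0.1048]
r0.10 324 [-0.0895 -0.0108  0.1097]
r0.12 318 [-0.0896 -0.0056  0.1095]
r0.14 214 [-0.087   0.0123  0.0881]
r0.16 96 [-0.0807 -0.0585  0.0453]
r0.18 157 [-0.0679 -0.0151  0.062 ]
r0.20 188 [-0.0465  0.0072  0.0669]
r0.22 105 [-0.0158  0.0105  0.039 ]
r0.24 106 [-0.016   0.0099  0.0377]
r0.26 26 [-0.0154  0.0103  0.0348]
rmax [0.01661612 0.02244971 0.26056031 0.26481579]
flange c [0.61694669 0.15757343] 10 [0.52352041 0.07419547 0.07014765] [0.56644139 0.11336881 0.0797771 ]
knob r,v [0.17052126 0.05938936] 108 bar dir deg (r,v) 143.0485374670946
knob r,v [ 0.17041285 -0.04001422] 123 bar dir deg (r,v) -131.98048978814865
knob r,v [0.07089055 0.05995506] 102 bar dir deg (r,v) -127.74586078932933
knob r,v [ 0.07063043 -0.04058802] 119 bar dir deg (r,v) 141.6512389022493
```

Call:
move_arm --deltas '[[[0,0,0.11],[0.25,0.45,0.4],1],[[0,0,0.22],[0.5,0.9,0.8],1]]' --grip_force 30

```text
time: 0.35
tool_pos: [0.298, -0.5393, 0.3069]
tcp_rot: [-2.932, -1.119, 0.0]
wrist_force: [0.6, 0.1, 0.4]
width: 0.601
```

Call:
move_arm --deltas '[[[0,0,0.11],[0.25,0.45,0.4],1],[[0,0,0.22],[0.5,0.9,0.8],1]]'

```text
time: 0.6
tool_pos: [0.3465, -0.4527, 0.3853]
tcp_rot: [-2.697, -1.61, -0.0]
wrist_force: [0.7, -1.0, -0.8]
width: 0.144
```

Call:
move_arm --deltas '[[[0,0,0.11],[0.25,0.45,0],1],[[0,0,0.22],[0.5,0.9,0],1]]'

```text
time: 0.85
tool_pos: [0.3967, -0.3629, 0.3852]
tcp_rot: [2.38, 2.049, 0.0]
wrist_force: [0.5, -1.2, -0.4]
width: 0.0
```

Call:
move_arm --deltas '[[[0,0,0.11],[0.25,0.45,0],1],[[0,0,0.22],[0.5,0.9,0],1]]'

```text
time: 1.1
tool_pos: [0.4465, -0.2726, 0.3842]
tcp_rot: [-1.992, -2.429, 0.0]
wrist_force: [0.4, -0.6, -0.4]
width: 0.001
```

Call:
move_arm --deltas '[[[0,0,0.11],[0.25,0.45,0],1],[[0,0,0.22],[0.5,0.9,0],1]]'

```text
time: 1.35
tool_pos: [0.4965, -0.1827, 0.3842]
tcp_rot: [-1.545, -2.735, 0.0]
wrist_force: [0.3, -1.2, 0.3]
width: 0.001
```

Call:
move_arm --deltas '[[[0,0,0.11],[0.25,0.45,0],1],[[0,0,0.22],[0.5,0.9,0],1]]'

```text
time: 1.6
tool_pos: [0.5465, -0.0927, 0.3842]
tcp_rot: [-1.051, -2.96, 0.0]
wrist_force: [0.1, -0.1, -0.2]
width: 0.003
```

Call:
move_arm --deltas '[[[0,0,0.11],[0.25,0.45,0],1],[[0,0,0.22],[0.5,0.9,0],1]]'

```text
time: 1.85
tool_pos: [0.5965, -0.0027, 0.3841]
tcp_rot: [-0.527, -3.096, 0.0]
wrist_force: [-0.2, -1.9, 0.4]
width: -0.001
```

Call:
move_arm --deltas '[[[0,0,0.09],[0.15,0.45,0],1],[[0,0,0.17],[0.3,0.87,0],1],[[0,0,0.17],[0.3,0.87,0],1]]'

```text
time: 2.22
tool_pos: [0.6263, 0.0856, 0.3832]
tcp_rot: [-0.112, -3.137, -0.001]
wrist_force: [0.6, 0.0, -1.3]
width: 0.001
```

```bash
cat > path.py <<'E'
import numpy as np,sys,json
t,f,n,x0,y0,z0=map(float,sys.argv[1:7]); out=[]
for th in np.linspace(t,f,int(n)+1)[1:]:
    c,s=np.cos(th),np.sin(th); a=-.25*c+.007*s+.011; z=.082+.007*c+.25*s
    P=np.array([.7037+.9977*a,.082-.068*a,z]); out.append([[0,0,0],((P-[x0,y0,z0])/.1).round(2).tolist(),1])
print(json.dumps(out),P.round(4))
E
python3 path.py 1.06 1.05 1 .6263 .0856 .3832
python3 path.py 1.05 .65 14 .5966 .0893 .3024
python3 path.py .65 .25 14 .5167 .0947 .2389
```

```text
[[[0, 0, 0], [-0.3, 0.04, -0.81], 1]] [0.5966 0.0893 0.3023]
[[[0, 0, 0], [-0.06, 0.0, -0.04], 1], [[0, 0, 0], [-0.12, 0.01, -0.07], 1], [[0, 0, 0], [-0.18, 0.01, -0.11], 1], [[0, 0, 0], [-0.24, 0.02, -0.15], 1], [[0, 0, 0], [-0.3, 0.02, -0.19], 1], [[0, 0, 0], [-0.36, 0.02, -0.23], 1], [[0, 0, 0], [-0.41, 0.03, -0.28], 1], [[0, 0, 0], [-0.47, 0.03, -0.33], 1], [[0, 0, 0], [-0.52, 0.04, -0.37], 1], [[0, 0, 0], [-0.57, 0.04, -0.42], 1], [[0, 0, 0], [-0.62, 0.04, -0.47], 1], [[0, 0, 0], [-0.67, 0.05, -0.53], 1], [[0, 0, 0], [-0.72, 0.05, -0.58], 1], [[0, 0, 0], [-0.76, 0.05, -0.64], 1]] [0.5203 0.0945 0.2389]
[[[0, 0, 0], [-0.01, 0.0, -0.06], 1], [[0, 0, 0], [-0.05, 0.0, -0.11], 1], [[0, 0, 0], [-0.09, 0.01, -0.17], 1], [[0, 0, 0], [-0.13, 0.01, -0.23], 1], [[0, 0, 0], [-0.17, 0.01, -0.29], 1], [[0, 0, 0], [-0.2, 0.01, -0.36], 1], [[0, 0, 0], [-0.24, 0.02, -0.42], 1], [[0, 0, 0], [-0.27, 0.02, -0.48], 1], [[0, 0, 0], [-0.3, 0.02, -0.55], 1], [[0, 0, 0], [-0.33, 0.02, -0.61], 1], [[0, 0, 0], [-0.35, 0.02, -0.68], 1], [[0, 0, 0], [-0.38, 0.03, -0.75], 1], [[0, 0, 0], [-0.4, 0.03, -0.81], 1], [[0, 0, 0], [-0.42, 0.03, -0.88], 1]] [0.4747 0.0976 0.1506]
```

Call:
move_arm --deltas '[[[0,0,0],[-0.15,0.02,-0.4],1],[[0,0,0],[-0.3,0.04,-0.81],1],[[0,0,0],[-0.3,0.04,-0.81],1]]'

```text
time: 2.6
tool_pos: [0.592, 0.0855, 0.2984]
tcp_rot: [-0.12, -3.129, 0.003]
wrist_force: [0.4, 0.8, -0.0]
width: -0.0
```

Call:
move_arm --deltas '[[[0,0,0],[-0.06,0.0,-0.04],1],[[0,0,0],[-0.12,0.01,-0.07],1],[[0,0,0],[-0.18,0.01,-0.11],1],[[0,0,0],[-0.24,0.02,-0.15],1],[[0,0,0],[-0.3,0.02,-0.19],1],[[0,0,0],[-0.36,0.02,-0.23],1]]'

```text
time: 3.35
tool_pos: [0.5611, 0.0889, 0.2822]
tcp_rot: [0.119, 3.135, 0.001]
wrist_force: [3.7, 0.4, 3.2]
width: 0.001
```

```bash
python3 path.py .87 .47 14 .5603 .0895 .2805; python3 path.py .47 .07 16 .4955 .0962 .2015
```

```text
[[[0, 0, 0], [-0.07, 0.03, -0.07], 1], [[0, 0, 0], [-0.12, 0.03, -0.12], 1], [[0, 0, 0], [-0.17, 0.03, -0.17], 1], [[0, 0, 0], [-0.22, 0.04, -0.22], 1], [[0, 0, 0], [-0.27, 0.04, -0.27], 1], [[0, 0, 0], [-0.32, 0.04, -0.32], 1], [[0, 0, 0], [-0.37, 0.05, -0.38], 1], [[0, 0, 0], [-0.41, 0.05, -0.43], 1], [[0, 0, 0], [-0.46, 0.05, -0.49], 1], [[0, 0, 0], [-0.5, 0.06, -0.55], 1], [[0, 0, 0], [-0.54, 0.06, -0.61], 1], [[0, 0, 0], [-0.58, 0.06, -0.67], 1], [[0, 0, 0], [-0.61, 0.06, -0.73], 1], [[0, 0, 0], [-0.65, 0.07, -0.79], 1]] [0.4955 0.0962 0.2015]
[[[0, 0, 0], [-0.03, 0.0, -0.06], 1], [[0, 0, 0], [-0.06, 0.0, -0.11], 1], [[0, 0, 0], [-0.08, 0.01, -0.17], 1], [[0, 0, 0], [-0.11, 0.01, -0.23], 1], [[0, 0, 0], [-0.13, 0.01, -0.28], 1], [[0, 0, 0], [-0.15, 0.01, -0.34], 1], [[0, 0, 0], [-0.17, 0.01, -0.4], 1], [[0, 0, 0], [-0.19, 0.01, -0.46], 1], [[0, 0, 0], [-0.21, 0.01, -0.52], 1], [[0, 0, 0], [-0.23, 0.02, -0.58], 1], [[0, 0, 0], [-0.24, 0.02, -0.64], 1], [[0, 0, 0], [-0.25, 0.02, -0.7], 1], [[0, 0, 0], [-0.27, 0.02, -0.76], 1], [[0, 0, 0], [-0.28, 0.02, -0.83], 1], [[0, 0, 0], [-0.28, 0.02, -0.89], 1], [[0, 0, 0], [-0.29, 0.02, -0.95], 1]] [0.4663 0.0982 0.1065]
```

Call:
move_arm --deltas '[[[0,0,0],[-0.07,0.03,-0.07],1],[[0,0,0],[-0.12,0.03,-0.12],1],[[0,0,0],[-0.17,0.03,-0.17],1],[[0,0,0],[-0.22,0.04,-0.22],1],[[0,0,0],[-0.27,0.04,-0.27],1],[[0,0,0],[-0.32,0.04,-0.32],1],[[0,0,0],[-0.37,0.05,-0.38],1],[[0,0,0],[-0.41,0.05,-0.43],1],[[0,0,0],[-0.46,0.05,-0.49],1],[[0,0,0],[-0.5,0.06,-0.55],1],[[0,0,0],[-0.54,0.06,-0.61],1],[[0,0,0],[-0.58,0.06,-0.67],1],[[0,0,0],[-0.61,0.06,-0.73],1],[[0,0,0],[-0.65,0.07,-0.79],1]]'

```text
time: 5.1
tool_pos: [0.4951, 0.0953, 0.2012]
tcp_rot: [0.119, 3.139, -0.001]
wrist_force: [2.0, -0.7, 2.0]
width: 0.001
```

Call:
move_arm --deltas '[[[0,0,0],[-0.03,0.0,-0.06],1],[[0,0,0],[-0.06,0.0,-0.11],1],[[0,0,0],[-0.08,0.01,-0.17],1],[[0,0,0],[-0.11,0.01,-0.23],1],[[0,0,0],[-0.13,0.01,-0.28],1],[[0,0,0],[-0.15,0.01,-0.34],1],[[0,0,0],[-0.17,0.01,-0.4],1],[[0,0,0],[-0.19,0.01,-0.46],1],[[0,0,0],[-0.21,0.01,-0.52],1],[[0,0,0],[-0.23,0.02,-0.58],1],[[0,0,0],[-0.24,0.02,-0.64],1],[[0,0,0],[-0.25,0.02,-0.7],1],[[0,0,0],[-0.27,0.02,-0.76],1],[[0,0,0],[-0.28,0.02,-0.83],1],[[0,0,0],[-0.28,0.02,-0.89],1],[[0,0,0],[-0.29,0.02,-0.95],1]]'

```text
time: 7.1
tool_pos: [0.4658, 0.0979, 0.1061]
tcp_rot: [-0.119, -3.139, -0.001]
wrist_force: [0.3, 0.4, 3.3]
width: 0.001
```

Call:
move_arm --deltas '[[[0,0,0],[0,0,-0.02],1],[[0,0,0],[0,0,-0.04],1],[[0,0,0],[0,0,-0.06],1],[[0,0,0],[0,0,-0.08],1],[[0,0,0],[0,0,-0.1],1],[[0,0,0],[0,0,-0.12],1],[[0,0,0],[0,0,-0.14],1],[[0,0,0],[0,0,-0.15],1],[[0,0,0],[0,0,-0.16],1],[[0,0,0],[0,0,-0.17],1],[[0,0,0],[0,0,-0.175],1]]'

```text
time: 8.48
tool_pos: [0.4661, 0.0976, 0.0891]
tcp_rot: [-0.119, -3.139, 0.0]
wrist_force: [-2.3, -0.2, 2.5]
width: -0.001
```

Call:
move_arm --deltas '[[[0,0,0],[0,0,-0.005],1],[[0,0,0],[0,0,-0.01],1],[[0,0,0],[0,0,-0.015],1],[[0,0,0],[0,0,-0.02],1],[[0,0,0],[0,0,-0.02],1]]'

```text
time: 9.1
tool_pos: [0.4661, 0.0976, 0.0889]
tcp_rot: [-0.119, -3.139, 0.0]
wrist_force: [-7.1, -0.0, 15.3]
width: -0.0
```

Call:
move_arm --deltas '[[[0,0,0],[0,0,0.4],1],[[0,0,0],[-0.2,0,0.9],0],[[0,0,0],[-0.2,0,0.9],0]]'

```text
time: 9.48
tool_pos: [0.4492, 0.0982, 0.1817]
tcp_rot: [0.118, 3.129, 0.003]
wrist_force: [0.9, -0.1, -0.2]
width: 0.418
```

```bash
cat > look.py <<'E'
import sys
from h import *
tag=sys.argv[1]; p,d,X=cloud('scene')
C=np.array([.5840,.0902]); y=-.068; Rz=np.array([[np.cos(y),-np.sin(y)],[np.sin(y),np.cos(y)]])
W=X[125:260,290:410].reshape(-1,3); W=W[np.isfinite(W[:,0])]
L=(W[:,:2]-C)@Rz
m=(np.hypot(L[:,0],L[:,1])<.1)
print('cover z',np.round(np.percentile(W[m&(W[:,2]<.1)&(W[:,2]>.08),2],[10,50,90]),4))
for nme,(a,b),z0 in(('a',(-.05,.05),45),('b',(-.05,-.05),135),('c',(.05,-.05),45),('d',(.05,.05),135)):
    k=(np.hypot(L[:,0]-a,L[:,1]-b)<.042)&(W[:,2]>.134)&(W[:,2]<.147)
    g=L[k]; c=g.mean(0); w=np.linalg.svd(g-c)[2][0]; ang=np.degrees(np.arctan2(w[1],w[0]))
    print(nme,k.sum(),'off mm',((c-[a,b])*1000).round(1),'turn deg',round((z0-ang+45)%180-45,1),'world',(C+Rz@c).round(4),'z',np.median(W[k,2]).round(4))
save(tag+'.png',cv2.resize(p[125:260,270:430],None,fx=3.5,fy=3.5,interpolation=cv2.INTER_CUBIC))
E
python3 look.py closed
```

```text
cover z [0.0876 0.0893 0.0945]
a 80 off mm [3.  0.1] turn deg 9.3 world [0.5406 0.1433] z 0.1389
b 65 off mm [ 4.2 -1.2] turn deg 3.5 world [0.5348 0.0422] z 0.1395
c 100 off mm [ 1.9 -0.2] turn deg 7.0 world [0.6323 0.0366] z 0.1388
d 68 off mm [ 3.6 -2.2] turn deg 6.6 world [0.6407 0.1343] z 0.1392
```

View pics/closed.png

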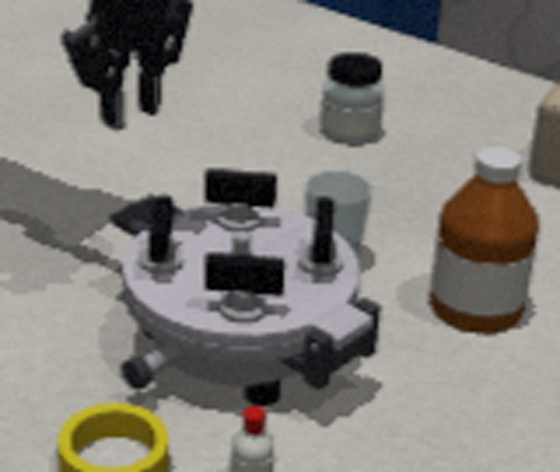

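Picture: cover is closed, with the tab at (145,215), bars upright, and the gripper clear at (125,60). Approaching knob a.

Call:
move_arm --deltas '[[[0,0,0.11],[0.3,0.15,0],0],[[0,0,0.22],[0.6,0.3,0],0],[[0,0,0.33],[0.92,0.45,0],0],[[0,0,0.4],[0.92,0.45,0],0],[[0,0,0.4],[0.92,0.45,0],0]]' --grip_force 40

```text
time: 10.15
tool_pos: [0.5376, 0.1426, 0.1747]
tcp_rot: [0.855, -3.02, -0.0]
wrist_force: [-0.1, -0.5, -0.4]
width: 0.499
```

Call:
move_arm --deltas '[[[0,0,0.0],[0.01,0,-0.3],0],[[0,0,0],[0.01,0,-0.59],0],[[0,0,0],[0.01,0,-0.59],0],[[0,0,0],[0.01,0,-0.59],1],[[0,0,0],[0.01,0,-0.59],1],[[0,0,0],[0.01,0,-0.59],1],[[0,0,0],[0.01,0,-0.59],1]]'

```text
time: 11.02
tool_pos: [0.5375, 0.1458, 0.1192]
tcp_rot: [0.854, -3.022, -0.009]
wrist_force: [-6.5, 10.0, 0.4]
width: 0.181
```

Call:
move_arm --deltas '[[[0,0,-0.06],[-0.015,0.03,0],1],[[0,0,-0.14],[-0.015,0.03,0],1],[[0,0,-0.22],[-0.01,0.025,0],1],[[0,0,-0.3],[-0.01,0.02,0],1],[[0,0,-0.37],[-0.01,0.02,0],1],[[0,0,-0.4],[-0.01,0.02,0],1],[[0,0,-0.4],[-0.01,0.02,0],1]]'

```text
time: 11.9
tool_pos: [0.5371, 0.1471, 0.1192]
tcp_rot: [-0.121, -3.138, -0.006]
wrist_force: [-3.4, 8.2, -0.4]
width: 0.178
```

Call:
move_arm --deltas '[[[0,0,0],[0,0,0],0],[[0,0,0],[0,0,0],0],[[0,0,0],[0,0,0.3],0],[[0,0,0],[0,0,0.6],0],[[0,0,0.11],[0.45,-0.5,0.6],0],[[0,0,0.22],[0.93,-1,0.6],0],[[0,0,0.33],[0.93,-1,0.6],0],[[0,0,0.43],[0.93,-1,0.6],0],[[0,0,0.43],[0.93,-1,0.6],0]]'

```text
time: 13.02
tool_pos: [0.6317, 0.0439, 0.1787]
tcp_rot: [-0.923, 3.002, -0.001]
wrist_force: [0.3, -1.2, 0.3]
width: 0.503
```

Call:
move_arm --deltas '[[[0,0,0],[-0.02,-0.04,-0.3],0],[[0,0,0],[-0.02,-0.04,-0.6],0],[[0,0,0],[-0.02,-0.04,-0.61],0],[[0,0,0],[-0.02,-0.04,-0.61],1],[[0,0,0],[-0.02,-0.04,-0.61],1],[[0,0,0],[-0.02,-0.04,-0.61],1],[[0,0,0],[-0.02,-0.04,-0.61],1]]'

```text
time: 13.9
tool_pos: [0.6308, 0.0401, 0.1192]
tcp_rot: [-0.926, 2.998, -0.003]
wrist_force: [1.7, -3.8, 5.5]
width: 0.172
```

Call:
move_arm --deltas '[[[0,0,-0.08],[0.0,-0.01,0],1],[[0,0,-0.17],[0,-0.01,0],1],[[0,0,-0.26],[0,-0.01,0],1],[[0,0,-0.34],[0,-0.01,0],1],[[0,0,-0.41],[0,-0.01,0],1],[[0,0,-0.425],[0,-0.01,0],1],[[0,0,-0.425],[0,-0.01,0],1]]'

```text
time: 14.78
tool_pos: [0.6307, 0.0408, 0.1192]
tcp_rot: [0.107, 3.136, 0.003]
wrist_force: [1.1, 0.8, 5.5]
width: 0.174
```

Call:
move_arm --deltas '[[[0,0,0],[0,0,0],0],[[0,0,0],[0,0,0],0],[[0,0,0],[0,0,0.3],0],[[0,0,0],[0,0,0.6],0],[[0,0,-0.11],[-0.5,0.03,0.6],0],[[0,0,-0.22],[-1,0.06,0.6],0],[[0,0,-0.33],[-1,0.06,0.6],0],[[0,0,-0.44],[-1,0.06,0.6],0],[[0,0,-0.537],[-1,0.06,0.6],0],[[0,0,-0.537],[-1,0.06,0.6],0]]'

```text
time: 16.02
tool_pos: [0.5285, 0.0458, 0.1767]
tcp_rot: [-1.38, -2.821, 0.001]
wrist_force: [0.3, -0.4, -0.1]
width: 0.498
```

Call:
move_arm --deltas '[[[0,0,0],[0.02,0.01,-0.3],0],[[0,0,0],[0.02,0.01,-0.59],0],[[0,0,0],[0.02,0.01,-0.59],0],[[0,0,0],[0.02,0.01,-0.59],1],[[0,0,0],[0.02,0.01,-0.59],1],[[0,0,0],[0.02,0.01,-0.59],1],[[0,0,0],[0.02,0.01,-0.59],1]]'

```text
time: 16.9
tool_pos: [0.5325, 0.0469, 0.1197]
tcp_rot: [1.381, 2.819, 0.003]
wrist_force: [1.2, 2.2, 4.3]
width: 0.178
```

Call:
move_arm --deltas '[[[0,0,-0.08],[0.01,0,0],1],[[0,0,-0.17],[0.01,0,0],1],[[0,0,-0.26],[0.01,0,0],1],[[0,0,-0.35],[0.01,0,0],1],[[0,0,-0.43],[0.01,0,0],1],[[0,0,-0.465],[0.01,0,0],1],[[0,0,-0.465],[0.01,0,0],1]]'

```text
time: 17.77
tool_pos: [0.5322, 0.0469, 0.1197]
tcp_rot: [-2.299, -2.141, -0.001]
wrist_force: [-2.9, 2.4, 7.2]
width: 0.179
```

Call:
move_arm --deltas '[[[0,0,0],[0,0,0],0],[[0,0,0],[0,0,0],0],[[0,0,0],[0,0,0.3],0],[[0,0,0],[0,0,0.6],0],[[0,0,0.11],[0.5,0.46,0.6],0],[[0,0,0.22],[1,0.93,0.6],0],[[0,0,0.33],[1,0.93,0.6],0],[[0,0,0.424],[1,0.93,0.6],0],[[0,0,0.424],[1,0.93,0.6],0]]'

```text
time: 18.9
tool_pos: [0.6319, 0.1397, 0.1773]
tcp_rot: [-1.474, -2.773, 0.002]
wrist_force: [0.7, -0.8, -0.7]
width: 0.496
```

Call:
move_arm --deltas '[[[0,0,0],[0.06,0,-0.1],0],[[0,0,0],[0.06,0,-0.4],0],[[0,0,0],[0.06,0,-0.6],0],[[0,0,0],[0.06,0,-0.6],0],[[0,0,0],[0.06,0,-0.6],1],[[0,0,0],[0.06,0,-0.6],1],[[0,0,0],[0.06,0,-0.6],1],[[0,0,0],[0.06,0,-0.6],1]]'

```text
time: 19.9
tool_pos: [0.6391, 0.1398, 0.1195]
tcp_rot: [1.472, 2.773, 0.002]
wrist_force: [0.5, 0.1, 3.3]
width: 0.172
```

Turn 34.0 → -3.9: -0.42.

Call:
move_arm --deltas '[[[0,0,-0.08],[0,0,0],1],[[0,0,-0.17],[0,0,0],1],[[0,0,-0.26],[0,0,0],1],[[0,0,-0.34],[0,0,0],1],[[0,0,-0.4],[0,0,0],1],[[0,0,-0.42],[0,0,0],1],[[0,0,-0.42],[0,0,0],1]]'

```text
time: 20.78
tool_pos: [0.6388, 0.1398, 0.1195]
tcp_rot: [2.291, 2.148, 0.002]
wrist_force: [0.0, -0.5, 5.9]
width: 0.175
```

Call:
move_arm --deltas '[[[0,0,0],[0,0,0],0],[[0,0,0],[0,0,0],0],[[0,0,0],[0,0,0.3],0],[[0,0,0.06],[0,0,0.65],0],[[0,0,0.17],[-0.5,0.04,0.65],0],[[0,0,0.28],[-1,0.07,0.65],0],[[0,0,0.39],[-1,0.07,0.65],0],[[0,0,0.5],[-1,0.07,0.65],0],[[0,0,0.5],[-1,0.07,0.65],0]]'

```text
time: 21.9
tool_pos: [0.5377, 0.1467, 0.1828]
tcp_rot: [-1.298, -2.861, 0.001]
wrist_force: [0.2, 0.4, -0.0]
width: 0.502
```

```bash
python3 look.py half
```

```text
cover z [0.0875 0.0893 0.0945]
a 73 off mm [ 3.1 -0.5] turn deg 44.1 world [0.5405 0.1428] z 0.1393
b 83 off mm [ 2.7 -1.7] turn deg 47.1 world [0.5333 0.0419] z 0.139
c 94 off mm [ 2.9 -0.4] turn deg 44.2 world [0.6333 0.0363] z 0.1394
d 77 off mm [ 2.4 -0.7] turn deg 45.8 world [0.6396 0.1358] z 0.1389
```

View pics/half.png

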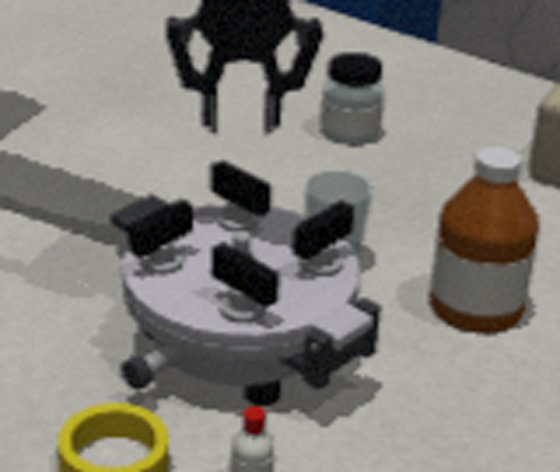

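All four bars are half-turned (44–47°). Pass 2, screw a.

Call:
move_arm --deltas '[[[0,0,0.11],[0,0,0],0],[[0,0,0.22],[0,0.005,0],0],[[0,0,0.33],[0,0.005,0],0],[[0,0,0.44],[0,0.005,0],0],[[0,0,0.5],[0,0.005,-0.2],0],[[0,0,0.5],[0,0.005,-0.45],0],[[0,0,0.5],[0,0.005,-0.65],0],[[0,0,0.5],[0,0.005,-0.65],0],[[0,0,0.5],[0,0.005,-0.65],1],[[0,0,0.5],[0,0.005,-0.65],1],[[0,0,0.5],[0,0.005,-0.65],1],[[0,0,0.5],[0,0.005,-0.65],1]]'

```text
time: 23.45
tool_pos: [0.5391, 0.1473, 0.1194]
tcp_rot: [0.102, 3.138, 0.001]
wrist_force: [0.1, -0.1, 3.9]
width: 0.176
```

Call:
move_arm --deltas '[[[0,0,-0.08],[0,0,0],1],[[0,0,-0.17],[0,0,0],1],[[0,0,-0.26],[0,0,0],1],[[0,0,-0.35],[0,0,0],1],[[0,0,-0.43],[0,0,0],1],[[0,0,-0.49],[0,0,0],1],[[0,0,-0.52],[0,0,0],1],[[0,0,-0.54],[0,0,0],1],[[0,0,-0.54],[0,0,0],1]]'

```text
time: 24.58
tool_pos: [0.5393, 0.1471, 0.1195]
tcp_rot: [1.38, 2.819, 0.001]
wrist_force: [0.4, -1.3, 5.6]
width: 0.176
```

```bash
python3 -c "
from h import *
print(status.read_state()['torque'])"
```

```text
[-0.29270753  0.01294582  1.09820057]
```

Call:
move_arm --deltas '[[[0,0,0.03],[0,0,0],0],[[0,0,0.03],[0,0,0],0],[[0,0,0.03],[0,0,0.3],0],[[0,0,0.08],[0,0,0.6],0],[[0,0,0.19],[0.45,-0.5,0.6],0],[[0,0,0.3],[0.92,-1,0.6],0],[[0,0,0.41],[0.92,-1,0.6],0],[[0,0,0.52],[0.92,-1,0.6],0],[[0,0,0.537],[0.92,-1,0.6],0],[[0,0,0.537],[0.92,-1,0.6],0]]'

```text
time: 25.82
tool_pos: [0.6298, 0.0474, 0.1778]
tcp_rot: [-0.113, -3.139, -0.0]
wrist_force: [0.1, -0.4, 0.8]
width: 0.505
```

Call:
move_arm --deltas '[[[0,0,0],[0.01,-0.06,-0.1],0],[[0,0,0],[0.01,-0.06,-0.4],0],[[0,0,0],[0.01,-0.06,-0.6],0],[[0,0,0],[0.01,-0.06,-0.6],0],[[0,0,0],[0.01,-0.06,-0.6],1],[[0,0,0],[0.01,-0.06,-0.6],1],[[0,0,0],[0.01,-0.06,-0.6],1],[[0,0,0],[0.01,-0.06,-0.6],1]]'

```text
time: 26.82
tool_pos: [0.632, 0.0408, 0.1195]
tcp_rot: [0.109, 3.137, -0.001]
wrist_force: [-0.1, -3.0, 4.0]
width: 0.172
```

Call:
move_arm --deltas '[[[0,0,-0.08],[0,0,0],1],[[0,0,-0.17],[0,0,0],1],[[0,0,-0.26],[0,0,0],1],[[0,0,-0.35],[0,0,0],1],[[0,0,-0.43],[0,0,0],1],[[0,0,-0.49],[0,0,0],1],[[0,0,-0.52],[0,0,0],1],[[0,0,-0.535],[0,0,0],1],[[0,0,-0.535],[0,0,0],1]]'

```text
time: 27.95
tool_pos: [0.632, 0.0407, 0.1195]
tcp_rot: [1.374, 2.822, -0.001]
wrist_force: [-0.2, -3.4, 4.9]
width: 0.181
```

```bash
python3 -c "
from h import *
print(status.read_state()['torque'])"
```

```text
[-0.54579486  0.03163089  1.34269345]
```

Call:
move_arm --deltas '[[[0,0,0.03],[0,0,0],0],[[0,0,0.03],[0,0,0],0],[[0,0,0.03],[0,0,0.3],0],[[0,0,0],[0,0,0.6],0],[[0,0,-0.11],[-0.5,0.03,0.6],0],[[0,0,-0.22],[-1,0.06,0.6],0],[[0,0,-0.33],[-1,0.06,0.6],0],[[0,0,-0.44],[-1,0.06,0.6],0],[[0,0,-0.466],[-1,0.06,0.6],0],[[0,0,-0.466],[-1,0.06,0.6],0]]'

```text
time: 29.2
tool_pos: [0.5309, 0.0475, 0.1779]
tcp_rot: [-2.299, -2.14, -0.0]
wrist_force: [0.4, 0.1, -0.8]
width: 0.504
```

Call:
move_arm --deltas '[[[0,0,0],[0.01,0,-0.1],0],[[0,0,0],[0.01,0,-0.4],0],[[0,0,0],[0.01,0,-0.6],0],[[0,0,0],[0.01,0,-0.6],0],[[0,0,0],[0.01,0,-0.6],1],[[0,0,0],[0.01,0,-0.6],1],[[0,0,0],[0.01,0,-0.6],1],[[0,0,0],[0.01,0,-0.6],1]]'

```text
time: 30.2
tool_pos: [0.5323, 0.0473, 0.1192]
tcp_rot: [2.299, 2.141, 0.001]
wrist_force: [-4.3, 0.6, 6.1]
width: 0.175
```

Call:
move_arm --deltas '[[[0,0,-0.08],[0,0,0],1],[[0,0,-0.17],[0,0,0],1],[[0,0,-0.26],[0,0,0],1],[[0,0,-0.35],[0,0,0],1],[[0,0,-0.43],[0,0,0],1],[[0,0,-0.49],[0,0,0],1],[[0,0,-0.52],[0,0,0],1],[[0,0,-0.535],[0,0,0],1],[[0,0,-0.535],[0,0,0],1]]'

```text
time: 31.32
tool_pos: [0.5319, 0.0471, 0.1192]
tcp_rot: [2.97, 1.022, -0.001]
wrist_force: [-5.1, 1.0, 7.3]
width: 0.178
```

```bash
python3 -c "
from h import *
print(status.read_state()['torque'])"
```

```text
[-0.00558852  0.89601229  1.05196621]
```

Call:
move_arm --deltas '[[[0,0,0.03],[0,0,0],0],[[0,0,0.03],[0,0,0],0],[[0,0,0.03],[0,0,0.3],0],[[0,0,0.08],[0,0,0.6],0],[[0,0,0.19],[0.5,0.46,0.6],0],[[0,0,0.3],[1,0.92,0.6],0],[[0,0,0.41],[1,0.92,0.6],0],[[0,0,0.52],[1,0.92,0.6],0],[[0,0,0.534],[1,0.92,0.6],0],[[0,0,0.534],[1,0.92,0.6],0]]'

```text
time: 32.58
tool_pos: [0.6321, 0.139, 0.1781]
tcp_rot: [2.304, 2.136, 0.0]
wrist_force: [0.8, -0.2, -0.0]
width: 0.504
```

Call:
move_arm --deltas '[[[0,0,0],[0.065,0.01,-0.1],0],[[0,0,0],[0.065,0.01,-0.4],0],[[0,0,0],[0.065,0.01,-0.6],0],[[0,0,0],[0.065,0.01,-0.6],0],[[0,0,0],[0.065,0.01,-0.6],1],[[0,0,0],[0.065,0.01,-0.6],1],[[0,0,0],[0.065,0.01,-0.6],1],[[0,0,0],[0.065,0.01,-0.6],1]]'

```text
time: 33.58
tool_pos: [0.639, 0.1403, 0.1195]
tcp_rot: [2.3, 2.139, 0.002]
wrist_force: [-3.2, 0.4, 4.7]
width: 0.174
```

Call:
move_arm --deltas '[[[0,0,-0.08],[0,0,0],1],[[0,0,-0.17],[0,0,0],1],[[0,0,-0.26],[0,0,0],1],[[0,0,-0.35],[0,0,0],1],[[0,0,-0.43],[0,0,0],1],[[0,0,-0.49],[0,0,0],1],[[0,0,-0.52],[0,0,0],1],[[0,0,-0.535],[0,0,0],1],[[0,0,-0.535],[0,0,0],1]]'

```text
time: 34.7
tool_pos: [0.639, 0.1403, 0.1195]
tcp_rot: [2.97, 1.02, 0.001]
wrist_force: [-4.1, 0.2, 5.4]
width: 0.183
```

```bash
python3 -c "
from h import *
print(status.read_state()['torque'])"
```

```text
[-0.08908939  0.55665817  1.29121383]
```

Call:
move_arm --deltas '[[[0,0,0.03],[0,0,0],0],[[0,0,0.03],[0,0,0],0],[[0,0,0.03],[0,0,0.3],0],[[0,0,0.03],[0,0,0.7],0],[[0,0,0.03],[0,0,1],0]]'

```text
time: 35.33
tool_pos: [0.6394, 0.1402, 0.2199]
tcp_rot: [2.949, 1.083, 0.003]
wrist_force: [0.7, 0.1, 0.2]
width: 0.501
```

Call:
move_arm --deltas '[[[0,0,0],[-0.5,0,0.4],0],[[0,0,0],[-1,0,0.8],0],[[0,0,0],[-1,0,0.8],0]]'

```text
time: 35.7
tool_pos: [0.5387, 0.1407, 0.303]
tcp_rot: [2.948, 1.084, 0.013]
wrist_force: [0.8, -0.1, 0.5]
width: 0.5
```

```bash
python3 look.py full; python3 -c "
from h import *
print(status.read_state())
p,d,X=cloud('scene');save('end.png',p)
a=np.load('scene.npz')['X']
"
```

```text
cover z [0.0877 0.0893 0.0943]
a 60 off mm [ 4.6 -2.5] turn deg 91.1 world [0.5419 0.1407] z 0.1399
b 83 off mm [2.9 0.2] turn deg 89.8 world [0.5336 0.0438] z 0.1391
c 77 off mm [ 4.  -1.5] turn deg 89.6 world [0.6344 0.0351] z 0.1395
d 88 off mm [ 0.8 -1.3] turn deg 94.1 world [0.638  0.1354] z 0.1389
{'time': 35.75, 'q': array([ 2.10259235e-01, -5.38360487e-05,  1.77302308e+00, -7.08232455e-05,
        1.36277635e+00,  1.07640939e+00]), 'joint_vel': array([-0.00896262,  0.06364382,  0.01137082, -0.00326831, -0.02130715,
       -0.00685924]), 'joint_torque': array([ 1.77673814e-01, -3.85975349e+01, -3.79267752e+01,  2.46146636e-02,
        8.74269870e-02,  1.70505792e-02]), 'tool_pos': array([0.53894684, 0.14045461, 0.30104237]), 'tcp_rot': array([2.94775437, 1.0838054 , 0.009074  ]), 'wrist_force': array([ 0.62871954, -0.78873592,  0.89974276]), 'torque': array([-0.00975653, -0.03145073, -0.03799325]), 'width': 0.4989123708729793}
```

View pics/full.png

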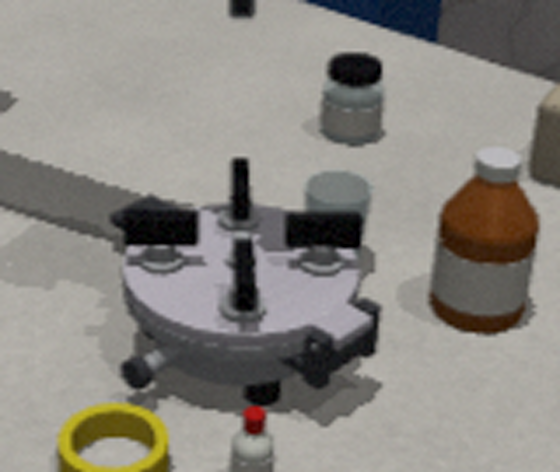

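All four bars point to the centre, the cover is closed, and the bystanders in view are unmoved. Handing in.

```bash
python3 -c "
from h import *
print(order.finish_job())"
```

```text
the job is handed in; nothing more can be done
None
```

The cover is closed and all four hand screws are tight. I handed the job in at about 36 s on the robot's clock, with the arm clear of everything.

- **Cover:** I pushed it down by the tab at 2–5 N and then pressed it home against the stop at about 15–17 N. Its top face measured 0.089 m before, during and after tightening, as it should when closed.
- **First pass:** I turned a, c, b, d to half-way. The camera then showed 44°, 44°, 47° and 46° for a, c, b and d.
- **Second pass:** I turned a, c, b, d to the stop and felt 1.05–1.34 N m of resistance on each. The last camera check showed a 91°, c 90°, b 90° and d 94°. The 94° is past the 90° stop, so I took it as camera error.
- **Disagreement:** The camera put the knobs 3–5 mm (mostly in y) from where the gripper found them, so I used the gripper's positions. The first grip on a was about 3 mm off-centre, with a side force of about 12 N.
- **Other objects:** The beaker, amber bottle, tape roll, dropper and jar looked unmoved in the last picture. I did not check the wash bottle there, but the gripper passed above it.

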